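# Issue one cap from the spring-loaded dispenser into the parts tray

## Task

Slide the gate of the cap dispenser fully open, push the top black cap out through the mouth onto the dispenser's front shelf so that the next cap springs up into its place, then set the cap you took flat, same way up, in the empty square steel tray and slide the gate fully shut again. The other two caps stay in the dispenser, and the heater tap and the pliers are to be left where they lie.

Things in the scene. Friction and masses are not known exactly. Their poses are not given: they have to be found in the camera images.
- dispenser: Fixed grey sheet-metal dispenser: square well, 64 mm wide outside, 58 mm inside, 83.5 mm high, holding three caps on a spring lifter. Origin at the centre of its underside, on the well's axis; z up. The mouth and shelf face its own -y; own +y is its back. All frame positions below are in its frame. The front wall, 59 mm high, stops the lower caps; the top cap leaves above it.
- mouth (a point): On the well's axis, z = 80 mm: centre of the top cap's upper face (the top cap spans z = 61 to 80 mm). The spring (4 N with three caps, 3.2 N with two) presses the stack up against two 3 mm thick lips (underside z = 80.5 mm) over the edges |x| > 21 mm; between them a 42 mm wide slot along y is open from above. Pushing the cap out towards -y takes about 3 to 8 N.
- back_notch (a point): Centre of the notch in the back wall, at y = 30.5, z = 65 mm. The back wall (3 mm thick, outer face y = 32 mm) is only 65 mm high over |x| < 21 mm, so closed fingers can come down behind it, tips at about z = 71 mm, and push the upper part of the top cap's rim towards -y, all the way out over the front wall.
- shelf_mid (a point): On the level steel front shelf's upper surface, at y = -85, z = 59 mm: a good place for the centre of the pushed-out cap. The shelf is 100 mm wide (|x| < 50 mm), from y = -39 to -139 mm, open at the sides, with a 4 mm high lip at its far end.
- gate (a joint): Dark steel sliding gate across the mouth, 60 mm wide, 4 mm thick (y = -35.5 mm in the dispenser's frame). 0 = fully shut, 0.066 m = fully open (end stop); opening slides it towards the dispenser's own -x. About 1.5 N of friction; it stays where it is left. While shut it blocks the top cap.
- gate_knob (a point): Top of the gate's upright round aluminium knob, 14 mm in diameter, standing free from z = 83.5 mm (the lips' top) to this point at z = 114.5 mm. At gate = 0 it is at x = -22, y = -35.5 mm in the dispenser's frame, at gate = 0.066 at x = -88 mm. It can be pushed from either side with closed fingers.
- cap_top: Top cap of the stack: round black plastic cap, 54 mm in diameter, 19 mm high, 30 g. Origin at the centre of its underside, z up. This is the one to issue.
- cap_mid: Second cap, alike, under the top cap; it rises by 19 mm when the top cap has left.
- cap_low: Third cap, alike, at the bottom of the stack.
- tray: Fixed shallow square open steel tray, 124 mm outside, walls 3 mm thick and 22 mm high, empty, in one of the two compartments on the right of the cart's top. Origin at the centre of its underside; floor 3 mm thick.
- tap: Loose old heater tap, 85x103x41 mm, in the other compartment: leave it alone.
- pliers: Loose combination pliers with blue grips, 62x215x16 mm, in the front left compartment: leave them alone.
Mind the look-alikes: they are no part of the job. Of the things shaped like the tray, the steel one is meant.

How it is judged (in metres and radians):
On the way, in this order (a step that is already met when the one before it is completed fails the run):
1. the gate is open (at least 55 mm) with the top cap still in the mouth (value of joint gate above 0.055 m and y of cap_top in the frame of dispenser above -0.015 m), for 0.1 s.
2. the top cap is out of the well and the next cap has risen into its place (y of cap_top in the frame of dispenser below -0.058 m and z of cap_mid in the frame of dispenser above 0.056 m), for 0.2 s.
3. the cap lies flat on the floor of the tray (x of cap_top in the frame of tray between -0.045 and 0.045 m and y of cap_top in the frame of tray between -0.045 and 0.045 m and z of cap_top in the frame of tray below 0.008 m and angle between cap_top's own z axis and vertical below 0.15 rad), for 0.2 s.
At the end, for the whole second after the job is handed in: The former top cap lies at rest, flat (within 0.15 rad) and same way up on the tray's floor; the gate is shut to within 6 mm; the second cap is in the top place (underside over 56 mm above the dispenser's underside, within 10 mm of the well's axis, level) and the third directly below it (all of step 3 and linear speed of cap_top below 0.02 m/s and value of joint gate below 0.006 m and horizontal distance between each of cap_mid, cap_low and dispenser below 0.01 m and z of cap_mid in the frame of dispenser above 0.056 m and angle between cap_mid's own z axis and vertical below 0.15 rad and z of cap_low in the frame of dispenser above 0.037 m); the robot touches nothing.
It fails at once if a second cap is pushed out of the dispenser (y of cap_mid in the frame of dispenser below -0.02 m).
It fails at once if the heater tap is moved by more than 30 mm (distance of tap from where it was at the start of the episode above 0.03 m).
It fails at once if the pliers are moved by more than 30 mm (distance of pliers from where it was at the start of the episode above 0.03 m).
It also fails if it takes over 58 s, if anything falls off the work surface, if the arm or the gripper's body presses on something with over 40 N, if the wrist force passes 120 N, or if a joint passes its speed limit or range.

## Robot

A 6-joint arm with a two-finger parallel gripper is mounted at the origin on a cart in front of the work surface, level with it; the furniture and walls round the work are solid. World frame = base frame: x ahead of the robot, y to its left, z up, the work surface at z = 0. Lengths are in mm, angles in rad, forces in N, time in s.
With the tool pointing down it reaches from about 350 to 975 mm from the base axis. Payload 7.1 kg.
Tool frame: the origin (TCP) lies on the centre line of the jaws, within the pads' length; the fingertips stand 17 mm ahead of it and the grasp point (between the pads) lies 2 mm behind it (tip_extent is the distance from the TCP to the fingertips, in mm); z points along the fingers, y is the line along which they close (so a half turn about z gives the same grasp; the last joint's range is limited). The gripper opens to 88 mm and grips with 3 to 60 N. Pads are 20 mm wide; open, the fingers measure 115 mm over their backs; the gripper's body (75 mm by 178 mm) begins 61 mm behind the grasp point.
Start: joints at [1.243, 0.423, 1.63, -0, 1.089, -0.019], TCP at [189.915, 595.43, 239.675] pointing down, gripper open.
Joint ranges: [-3, 3], [-0.9, 2.11], [0.09, 2.58], [-1.31, 4.45], [0.11, 2.69], [-2.54, 2.54]. Speed limits (rad/s): [2.39, 2.39, 3.01, 3.14, 3.14, 3.14].

## Interface

Orientations are given as a rotation vector (axis times angle).
In Python, from workcell import get_obs, get_image, camera_model, close_job, look_for, outline_of, pinpoint, tip_extent gives the robot as it stands.
- The arm moves only by the shell command python3 -m jog 'ROWS'. ROWS is text: rows parted by semicolons, each of 7 numbers parted by spaces: the shift along the tool's x, y, z as a fraction of full scale, then the turn, a rotation vector about the tool's x, y, z as a fraction of full scale, then the closure, from -1 (fully open) to 1 (shut). A call has 1 to 8 rows; each row is the pose to reach, as a shift and turn from the pose commanded when the call began, along the tool's axes at that moment; what a row does not reach only later rows make up. Full scale, the value 1, is 0.2 m for a shift and 30 degrees for a turn. A row lasts 1/10 s, in which the tool goes at most 50 mm and 8.59 degrees, less where a joint would pass 70% of its speed; a pose out of reach is approached as far as the arm can. A call with a number of a shift or a turn outside -1 to 1 is refused whole. A call with a gripper value outside its range is refused whole. The fingers move at their own pace and stop on an object; the grip force is fixed at half the most. Time passes only in rows, so rows that repeat a pose let the fingers close. It gives the time, the measured TCP pose, the force, the opening and the grip force at its end, in the units of the state.
- get_obs(): the state, without advancing time (a new reading comes with each control period).
- get_image(name): name is "side" or "top"; returns the picture (384x512x3 uint8, red, green, blue); there is no depth.
- camera_model(name): a dict with "fx", "fy", "cx", "cy" (pixels), "origin" and "orientation" of the camera in the world. Camera axes: x right, y down, z forward; pixel columns grow to the right and rows downward; lengths in mm; the calibration is good to about 2 mm. A picture is of the moment at which its call begins. camera_model takes no time and is no camera call.
- close_job(): hands the job in; it is judged then, once.
Trained networks look in the newest picture that a camera, given by its name, has taken for a name from the list of things; names that differ only in an ending like _2 or _b are one class to them, and where a whole thing is asked for, a point or a joint stands for the part that bears it (a point fixed in the world has none). Each returns a list of dicts, best first, with "confidence" (0 to 1); they miss things now and then, are a little off and sometimes report something else, mostly with a low value. They report only what shows in the picture. A call takes as long as a camera call. They do not tell look-alikes from the thing itself.
- look_for(target, camera): "xyz" ([x, y, z] in mm, in the coordinates of the camera as it stood for that picture, good to about 4 mm: the middle of the surface that is visible of it).
- outline_of(target, camera): "mask" (384x512 bool, what is visible of it).
- pinpoint(target, camera): "xyz" ([x, y, z] in mm, in the coordinates of the camera as it stood for that picture, good to about 4 mm: a listed point, or the origin of a listed thing).
The state is a dict: "t": time; "qpos": joint angles; "qvel": joint speeds; "joint_torque": joint torques, N m; "ee_pos": TCP position; "orientation": TCP orientation; "ft_force": force on the tool from outside, world axes, zero at the start; "moment": the same for the moment, N m; "width": finger opening in mm; "grasp_force": force on a finger pad.
Only numpy, scipy, OpenCV 4.12 (cv2) and the standard library are available. Lean on these libraries where they do the work, as an engineer would, in place of code of your own. Each camera call takes 0.05 s, during which the arm holds its last target. There are 200 camera calls.

## Working session

There is one attempt and no reset: what is moved stays moved. The work goes in short steps, Python scripts to look and compute and a shell command to move; the robot and the scene stay as the last step left them, time stands still between calls to the robot, and variables do not carry over. Pictures are saved under pics/ and viewed, at most 10 in all, crops included, and the job is handed in when it is done.

```bash
mkdir -p pics; cat > h.py <<'E'
import numpy as np, cv2
from scipy.spatial.transform import Rotation as R
from workcell import *
def cam(n):
    m=camera_model(n); o=np.array(m["orientation"],float)
    Rm=R.from_rotvec(o).as_matrix() if o.size==3 else (o if o.shape==(3,3) else R.from_quat(o).as_matrix())
    return m,Rm,np.array(m["origin"],float)
def w(n,p):
    m,Rm,o=cam(n); return Rm@np.array(p)+o
def px(n,p):
    m,Rm,o=cam(n); c=Rm.T@(np.array(p,float)-o); return np.array([m["fx"]*c[0]/c[2]+m["cx"],m["fy"]*c[1]/c[2]+m["cy"]])
def ray(n,u,v,z):
    m,Rm,o=cam(n); d=Rm@np.array([(u-m["cx"])/m["fx"],(v-m["cy"])/m["fy"],1]); return o+d*(z-o[2])/d[2]
E
python3 - <<'E'
from h import *
np.set_printoptions(precision=1,suppress=True)
print(camera_model("top"),camera_model("side"))
for n in("top","side"):
    im=get_image(n); cv2.imwrite(f"pics/{n}0.png",cv2.resize(im[...,::-1],None,fx=1.5,fy=1.5))
    for t in["mouth","back_notch","shelf_mid","gate_knob","dispenser","tray","cap_top","tap","pliers"]:
        print(n,t,[(w(n,d["xyz"]),round(d["confidence"],2)) for d in pinpoint(t,n)[:3]])
o=get_obs();print(o["t"],o["ee_pos"],o["orientation"],R.from_rotvec(o["orientation"]).as_matrix())
E
```

```text
{'fx': 361.3016087832261, 'fy': 361.3016087832261, 'cx': 254.9360011578406, 'cy': 197.0102124708644, 'origin': array([ 537.3,    8.5, 1156.6]), 'orientation': array([-2.2,  2.2, -0.1])} {'fx': 475.9809080697042, 'fy': 475.9809080697042, 'cx': 251.46321114028993, 'cy': 189.8341887371907, 'origin': array([ 437.4, 1044. ,  572.7]), 'orientation': array([-0.2,  2.6, -1.6])}
top mouth [(array([637.8, 177.3,  78. ]), 0.85), (array([431.1, -35. ,   3. ]), 0.38)]
top back_notch [(array([634.4, 207.2,  64.6]), 0.58)]
top shelf_mid [(array([630. ,  91.3,  59.9]), 0.59)]
top gate_knob [(array([458.6, 291.7,  -0.3]), 0.58), (array([605.1, 143.9, 113.8]), 0.37)]
top dispenser [(array([641.4, 180. ,   1.6]), 0.87)]
top tray [(array([439.8, -36.2,   4.6]), 0.83), (array([831.2,  93.8,   2. ]), 0.72)]
top cap_top [(array([634.4, 178.5,  64.2]), 0.48)]
top tap [(array([ 423.9, -267.9,   -1.4]), 0.91)]
top pliers [(array([455.9, 291.2,   2.8]), 0.78)]
side mouth [(array([636.6, 172.9,  81.7]), 0.75)]
side back_notch [(array([638.4, 204.8,  65. ]), 0.96)]
side shelf_mid [(array([632.1,  94.9,  58.7]), 0.82)]
side gate_knob [(array([609.1, 139.7, 116.8]), 0.7)]
side dispenser [(array([636.8, 174. ,   1.5]), 0.96)]
side tray [(array([435.9, -38.5,   0.3]), 0.89), (array([831.4,  91.6,   1. ]), 0.8), (array([637.9, 173.9,   1.4]), 0.44)]
side cap_top [(array([636.7, 175.8,  60.6]), 0.53)]
side tap [(array([ 423.8, -269.4,    3.5]), 0.79), (array([432.8, -39.4,   5.9]), 0.34)]
side pliers [(array([464.1, 295.9,  -1.9]), 0.71)]
1.0 [189.9 595.4 239.7] [-0.5 -3.1  0. ] [[-1.   0.3 -0. ]
 [ 0.3  1.  -0. ]
 [ 0.  -0.  -1. ]]
```

View pics/top0.png

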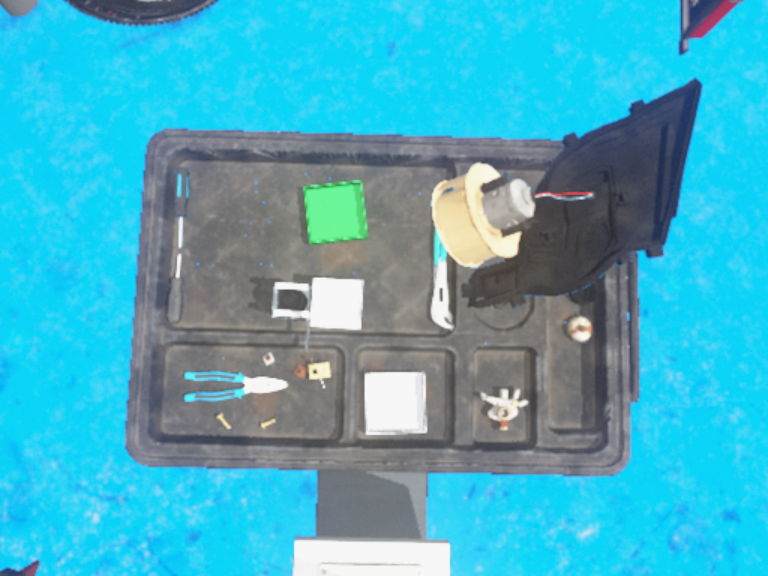

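View pics/side0.png

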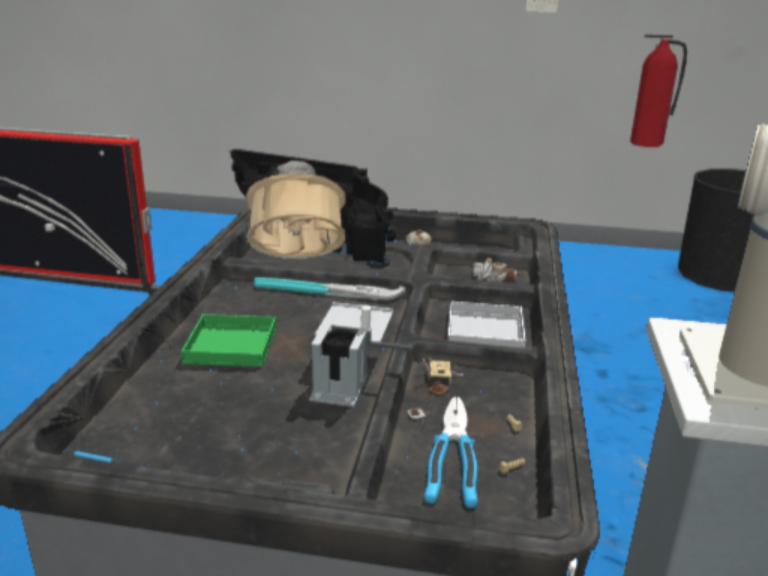

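The top view shows the tray candidates: the steel-white tray at (395,403), in the front compartment, and the green tray at (335,212), which is the look-alike. The white dispenser shelf at (337,303) could also be mistaken for a tray. I choose the steel one at (395,403). The dispenser is at (292,300) with its mouth towards world -y. The tap is at (503,407) and the pliers at (235,385). Next I'll check the choice in a close crop and fit the poses.

```bash
python3 - <<'E'
from h import *
from scipy.optimize import least_squares
np.set_printoptions(precision=2,suppress=True)
own={"mouth":(0,0,80),"back_notch":(0,30.5,65),"shelf_mid":(0,-85,59),"gate_knob":(-22,-35.5,114.5),"dispenser":(0,0,0)}
P=[];Q=[];T=[]
for k in range(4):
  for n in("top","side"):
    im=get_image(n)
    for t in own:
        for d in pinpoint(t,n):
            p=w(n,d["xyz"])
            if np.linalg.norm(p[:2]-[637,175])<120 : P.append(own[t]);Q.append(p);break
    for d in pinpoint("tray",n):
        p=w(n,d["xyz"])
        if np.linalg.norm(p[:2]-[437,-37])<40:T.append(p)
P=np.array(P,float);Q=np.array(Q)
f=lambda s:(R.from_euler("z",s[2]).apply(P)+[s[0],s[1],s[3]]-Q).ravel()
s=least_squares(f,[637,175,0,0],loss="soft_l1").x;print("disp",s,len(P),"tray",np.mean(T,0),np.std(T,0))
im=get_image("top")
# shelf white region at z=59
g=cv2.inRange(im,(170,170,170),(255,255,255))
n,l,st,c=cv2.connectedComponentsWithStats(g)
for name,(u,v),z in(("shelf",(225,202),59),("tray",(263,268),12)):
    k=l[v,u]; pts=np.argwhere(l==k)[:,::-1]
    W=np.array([ray("top",a,b,z)[:2] for a,b in pts]).astype(np.float32)
    print(name,cv2.minAreaRect(W),len(pts))
M=np.array([[4,0,-4*165],[0,4,-4*170]],float)
for yaw in [s[2]]:
  Rz=R.from_euler("z",yaw)
  im2=cv2.warpAffine(im,M,(560,480),flags=cv2.INTER_CUBIC)
  for q in[(-50,-39,59),(50,-39,59),(50,-139,59),(-50,-139,59),(-22,-35.5,114.5),(-32,-32,83.5),(32,-32,83.5),(32,32,83.5),(-32,32,83.5)]:
    u=px("top",Rz.apply(q)+[s[0],s[1],0]); cv2.circle(im2,tuple(int(x) for x in M[:,:2]@(u+.5)+M[:,2]),3,(255,0,0),-1)
cv2.imwrite("pics/crop.png",im2[...,::-1])
E
```

```text
disp [635.35 176.02  -0.05   1.3 ] 38 tray [434.67 -38.85   1.76] [2.18 2.   1.25]
shelf ((633.0805053710938, 124.83423614501953), (182.217041015625, 102.76068115234375), 88.20498657226562) 1442Traceback (most recent call last):
  File "<stdin>", line 25, in <module>
  File "h.py", line 13, in ray
    m,Rm,o=cam(n); d=Rm@np.array([(u-m["cx"])/m["fx"],(v-m["cy"])/m["fy"],1]); return o+d*(z-o[2])/d[2]
           ~~~^^^
  File "h.py", line 5, in cam
    m=camera_model(n); o=np.array(m["orientation"],float)
ValueError: time passes only in moves, steps and waits
```

```bash
sed -i 's/^def cam/import functools\n@functools.cache\ndef cam/' h.py; python3 - <<'E'
from h import *
np.set_printoptions(precision=2,suppress=True)
s=[635.35,176.02,-0.05]
im=get_image("top")
g=cv2.inRange(im,(170,170,170),(255,255,255))
n,l,st,c=cv2.connectedComponentsWithStats(g)
for name,(u,v),z in(("shelf",(225,202),59),("tray",(263,268),12)):
    k=l[v,u]; m=(l==k).astype(np.uint8)
    if name=="shelf": m[:,:207]=0
    pts=np.argwhere(m)[:,::-1]
    W=np.array([ray("top",a,b,z)[:2] for a,b in pts]).astype(np.float32)
    print(name,cv2.minAreaRect(W),len(pts))
M=np.array([[4,0,-4*165],[0,4,-4*170]],float)
Rz=R.from_euler("z",s[2])
im2=cv2.warpAffine(im,M,(560,480),flags=cv2.INTER_CUBIC)
for q in[(-50,-39,59),(50,-39,59),(50,-139,59),(-50,-139,59),(-22,-35.5,114.5),(-32,-32,83.5),(32,-32,83.5),(32,32,83.5),(-32,32,83.5)]:
    u=px("top",Rz.apply(q)+[s[0],s[1],0]); cv2.circle(im2,tuple(int(x) for x in M[:,:2]@(u)+M[:,2]),3,(255,0,0),-1)
cv2.imwrite("pics/crop.png",im2[...,::-1]); print(get_obs()["t"])
E
```

```text
shelf ((631.8450317382812, 85.86639404296875), (104.48038482666016, 102.51554107666016), 88.36644744873047) 1153
tray ((430.3968200683594, -40.257484436035156), (126.48845672607422, 127.7930679321289), 1.5295844078063965) 1701
3.9
```

View pics/crop.png

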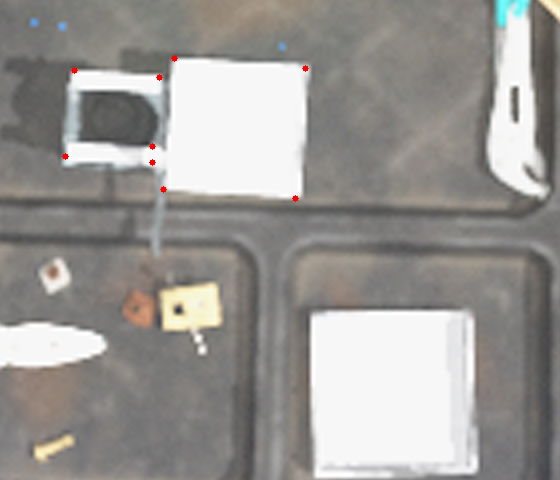

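The crop confirms the steel tray (white, at about (393,393) in the crop) and the shelf and knob. From the shelf edges the dispenser yaw is about -0.03, with its origin near (635,175.5). The tray centre is about (433,-39.5).

```bash
cat >> h.py <<'E'
D=(635,175.5,-0.03)
def dw(x,y,z): return R.from_euler("z",D[2]).apply([x,y,z])+[D[0],D[1],0]
def plan(*goals):  # world goals in mm -> fractions in present tool axes
    o=get_obs(); Rt=R.from_rotvec(o["orientation"]).as_matrix(); print("t",round(o["t"],2),"pos",np.round(o["ee_pos"],1),"F",np.round(o["ft_force"],1),"w",round(float(o["width"]),1))
    Rg=np.array([[0,1,0],[1,0,0],[0,0,-1.]]); c,s=np.cos(D[2]),np.sin(D[2])
    Rg=np.array([[c,-s,0],[s,c,0],[0,0,1]])@Rg
    rv=R.from_matrix(Rt.T@Rg).as_rotvec(degrees=True)
    print("turn frac",np.round(rv/30,3))
    for g in goals: print(np.round(g,1),"->",np.round(Rt.T@(np.array(g)-o["ee_pos"])/200,3))
E
python3 - <<'E'
from h import *
plan(dw(20,-35.5,190),dw(20,-35.5,130))
E
```

```text
t 3.9 pos [189.9 595.4 239.7] F [-0.9 -0.2 -0.1] w 87.5
turn frac [-0.    -0.     2.468]
[653.9 139.4 190. ] -> [-2.903 -1.467  0.248]
[653.9 139.4 130. ] -> [-2.903 -1.467  0.548]
```

```bash
python3 -m jog '-0.95 -0.48 0 0 0 0.82 1;-0.95 -0.48 0 0 0 0.82 1;-0.95 -0.48 0 0 0 0.82 1;-0.95 -0.48 0 0 0 0.82 1;-0.95 -0.48 0 0 0 0.82 1;-0.95 -0.48 0 0 0 0.82 1' ; python3 -c "
from h import *
plan(dw(20,-35.5,190))"
```

```text
t: 4.5
ee_pos: [343.0, 445.2, 239.9]
orientation: [-1.138, -2.928, -0.0]
ft_force: [0.0, 0.2, 0.2]
width: 43.3
grasp_force: 0.0
t 4.5 pos [343.  445.2 239.9] F [0.  0.2 0.2] w 43.3
turn frac [ 0.    -0.     1.642]
[653.9 139.4 190. ] -> [-2.179 -0.078  0.249]
```

```bash
python3 -m jog '-0.98 -0.03 0 0 0 0.82 1;-0.98 -0.03 0 0 0 0.82 1;-0.98 -0.03 0 0 0 0.82 1;-0.98 -0.03 0 0 0 0.82 1;-0.98 -0.03 0 0 0 0.82 1;-0.98 -0.03 0 0 0 0.82 1' ; python3 -c "
from h import *
plan(dw(20,-35.5,190))"
```

```text
t: 5.1
ee_pos: [482.4, 310.8, 239.5]
orientation: [-1.732, -2.62, -0.0]
ft_force: [-0.1, 0.7, -0.6]
width: 0.8
grasp_force: 0.0
t 5.1 pos [482.4 310.8 239.5] F [-0.1  0.7 -0.6] w 0.8
turn frac [-0.001 -0.001  0.826]
[653.9 139.4 190. ] -> [-1.124  0.453  0.247]
```

```bash
python3 -m jog '-1 0.4 0 0 0 0.826 1;-1 0.4 0 0 0 0.826 1;-1 0.4 0 0 0 0.826 1;-1 0.4 0 0 0 0.826 1;-1 0.4 0 0 0 0.826 1;-1 0.4 0 0 0 0.826 1;-1 0.4 0 0 0 0.826 1;-1 0.4 0 0 0 0.826 1' ; python3 -c "
from h import *
plan(dw(20,-35.5,190),dw(20,-35.5,111))"
```

```text
t: 5.9
ee_pos: [633.2, 159.6, 239.6]
orientation: [-2.25, -2.191, 0.001]
ft_force: [0.3, 0.0, 0.1]
width: 0.3
grasp_force: 0.0
t 5.9 pos [633.2 159.6 239.6] F [0.3 0.  0.1] w 0.3
turn frac [-0.002 -0.     0.007]
[653.9 139.4 190. ] -> [-0.098  0.106  0.248]
[653.9 139.4 111. ] -> [-0.098  0.107  0.643]
```

```bash
python3 -m jog '-0.1 0.107 0.1 0 0 0 1;-0.1 0.107 0.1 0 0 0 1;-0.1 0.107 0.35 0 0 0 1;-0.1 0.107 0.5 0 0 0 1;-0.1 0.107 0.643 0 0 0 1;-0.1 0.107 0.643 0 0 0 1;-0.1 0.107 0.643 0 0 0 1' ; python3 - <<'E'
from h import *
plan(dw(0,-35.5,111),dw(-67.5,-35.5,111))
im=get_image("side");cv2.imwrite("pics/s1.png",cv2.resize(im[180:300,170:330,::-1],None,fx=4,fy=4))
for n in("side","top"):
    get_image(n);print([(w(n,d["xyz"]),d["confidence"]) for d in pinpoint("gate_knob",n)])
E
```

```text
t: 6.6
ee_pos: [655.0, 137.9, 111.6]
orientation: [-2.252, -2.19, 0.001]
ft_force: [0.3, -0.8, 0.6]
width: 0.5
grasp_force: 0.0
t 6.6 pos [655.  137.9 111.6] F [ 0.3 -0.8  0.6] w 0.5
turn frac [-0.001 -0.     0.004]
[633.9 140.  111. ] -> [ 0.008 -0.106  0.003]
[566.5 142.  111. ] -> [ 0.008 -0.443  0.004]
[(array([608.19997168, 139.74005957, 117.77433923]), 0.55)]
[]
```

View pics/s1.png

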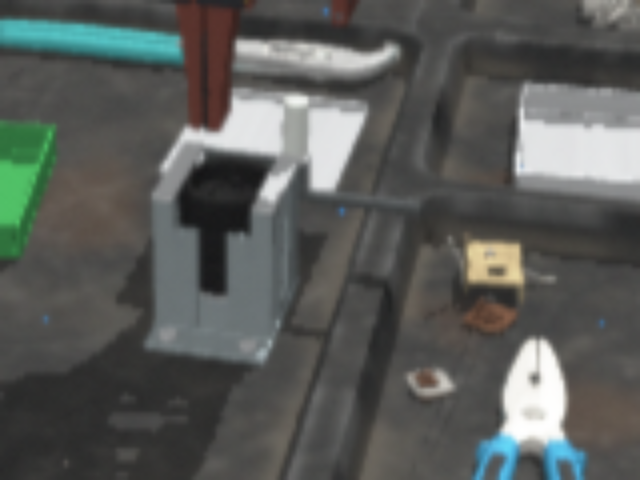

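The fingers (tips at (205,125)) stand to the left of the knob at (295,125), beyond the well. They are in line with the gate and can push it towards the rail's right end.

```bash
python3 -m jog '0.008 -0.12 0 0 0 0 1;0.008 -0.2 0 0 0 0 1;0.008 -0.28 0 0 0 0 1;0.008 -0.36 0 0 0 0 1;0.008 -0.42 0 0 0 0 1;0.008 -0.44 0 0 0 0 1;0.008 -0.44 0 0 0 0 1' ; python3 - <<'E'
from h import *
plan(dw(-67.5,-35.5,111),dw(-20,-35.5,111))
im=get_image("side");cv2.imwrite("pics/s2.png",cv2.resize(im[180:300,170:330,::-1],None,fx=4,fy=4))
print([(w("side",d["xyz"]),d["confidence"]) for d in pinpoint("gate_knob","side")])
E
```

```text
t: 7.55
ee_pos: [567.6, 141.0, 111.7]
orientation: [2.253, 2.189, 0.001]
ft_force: [0.2, -0.7, 0.5]
width: 0.4
grasp_force: 0.0
t 7.55 pos [567.6 141.  111.7] F [ 0.2 -0.7  0.5] w 0.4
turn frac [ 0.001 -0.     0.002]
[566.5 142.  111. ] -> [ 0.005 -0.006  0.003]
[613.9 140.6 111. ] -> [0.005 0.232 0.003]
[(array([550.485342  , 142.50331988, 116.77138707]), 0.57)]
```

View pics/s2.png

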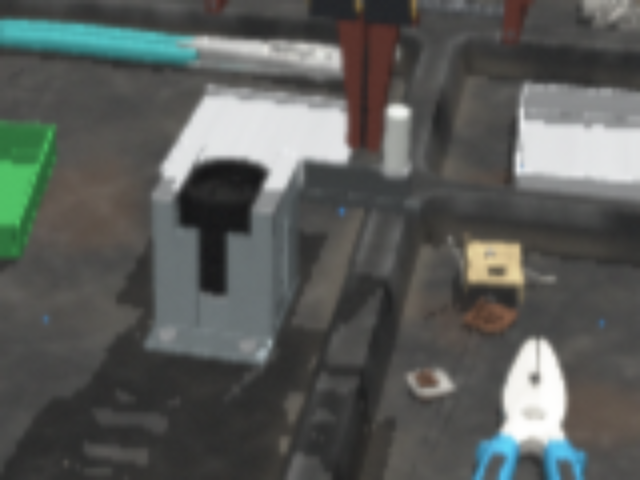

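The knob is now at (397,140), about 58 mm along, and the cap is still in the mouth. I'll push on to the end stop in small steps.

```bash
python3 -m jog '0 -0.02 0 0 0 0 1;0 -0.03 0 0 0 0 1;0 -0.03 0 0 0 0 1'; python3 -m jog '0 -0.01 0 0 0 0 1;0 -0.015 0 0 0 0 1;0 -0.015 0 0 0 0 1'
```

```text
t: 7.95
ee_pos: [563.6, 141.1, 111.3]
orientation: [2.252, 2.187, 0.005]
ft_force: [6.3, -0.4, -2.8]
width: 0.0
grasp_force: 3.4
t: 8.25
ee_pos: [563.3, 141.2, 111.5]
orientation: [2.249, 2.185, 0.012]
ft_force: [15.2, -1.1, -10.7]
width: 0.6
grasp_force: 7.5
```

End stop reached: about 15 N and no further motion. Backing off and going round behind the dispenser.

```bash
python3 -m jog '0 0.04 0 0 0 0 1;0 0.06 -0.1 0 0 0 1;0 0.06 -0.3 0 0 0 1;0 0.06 -0.4 0 0 0 1;0 0.06 -0.4 0 0 0 1'; python3 -c "
from h import *
plan(dw(0,58,190),dw(0,58,88))"
```

```text
t: 8.75
ee_pos: [572.3, 141.2, 193.9]
orientation: [2.252, 2.187, 0.006]
ft_force: [-0.3, -0.4, -0.6]
width: 0.4
grasp_force: 0.0
t 8.75 pos [572.3 141.2 193.9] F [-0.3 -0.4 -0.6] w 0.4
turn frac [ 0.009 -0.002  0.001]
[636.7 233.5 190. ] -> [0.471 0.309 0.021]
[636.7 233.5  88. ] -> [0.47  0.306 0.531]
```

```bash
python3 -m jog '0.2 0.15 0 0 0 0 1;0.4 0.308 0 0 0 0 1;0.471 0.308 0 0 0 0 1;0.471 0.308 0.1 0 0 0 1;0.471 0.307 0.3 0 0 0 1;0.47 0.306 0.45 0 0 0 1;0.47 0.306 0.53 0 0 0 1;0.47 0.306 0.53 0 0 0 1'; python3 - <<'E'
from h import *
plan(dw(0,40,88),dw(0,-53,88))
im=get_image("side");cv2.imwrite("pics/s3.png",cv2.resize(im[180:300,170:330,::-1],None,fx=4,fy=4))
E
```

```text
t: 9.55
ee_pos: [632.0, 232.0, 81.6]
orientation: [-2.252, -2.187, 0.009]
ft_force: [0.5, -0.5, 0.1]
width: 0.5
grasp_force: 0.0
t 9.55 pos [632.  232.   81.6] F [ 0.5 -0.5  0.1] w 0.5
turn frac [-0.012  0.004  0.001]
[636.2 215.5  88. ] -> [-0.082  0.023 -0.032]
[633.4 122.5  88. ] -> [-0.547  0.023 -0.031]
```

View pics/s3.png

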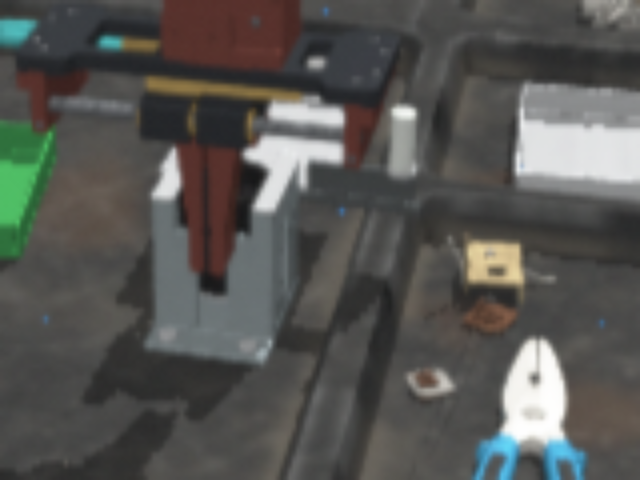

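The fingers stand behind the notch (tips at (213,285)), centred on the notch to within about 1–2 mm but some 6 mm low. I'll raise them, then push.

```bash
sed -i 's/^D=.*/D=(632.5,175.5,-0.03)/' h.py; python3 -m jog '0 0 -0.03 -0.012 0.004 0 1;0 0 -0.03 -0.012 0.004 0 1;-0.05 0 -0.03 -0.012 0.004 0 1;-0.05 0 -0.03 -0.012 0.004 0 1'; python3 -c "
from h import *
plan(dw(0,40,88),dw(0,-55,88))"
```

```text
t: 10.0
ee_pos: [634.6, 221.9, 92.1]
orientation: [2.252, 2.185, 0.011]
ft_force: [-0.1, -0.0, -0.5]
width: 0.5
grasp_force: 0.0
t 10.0 pos [634.6 221.9  92.1] F [-0.1 -0.  -0.5] w 0.5
turn frac [ 0.014 -0.004  0.   ]
[633.7 215.5  88. ] -> [-0.032 -0.004  0.021]
[630.9 120.5  88. ] -> [-0.507 -0.004  0.019]
```

```bash
python3 -m jog '0 0 0 0 0 0 1;0 0 0 0 0 0 1'; python3 -c "
from h import *
plan(dw(0,40,88),dw(0,-55,88))"
```

```text
t: 10.2
ee_pos: [634.4, 222.8, 91.3]
orientation: [2.252, 2.186, 0.01]
ft_force: [0.5, -0.5, -0.5]
width: 0.5
grasp_force: 0.0
t 10.2 pos [634.4 222.8  91.3] F [ 0.5 -0.5 -0.5] w 0.5
turn frac [ 0.012 -0.004  0.001]
[633.7 215.5  88. ] -> [-0.037 -0.002  0.016]
[630.9 120.5  88. ] -> [-0.512 -0.003  0.015]
```

```bash
python3 -m jog '-0.03 -0.002 0.014 0 0 0 1;-0.06 -0.002 0.014 0 0 0 1;-0.1 -0.002 0.014 0 0 0 1;-0.14 -0.002 0.014 0 0 0 1;-0.14 -0.002 0.014 0 0 0 1'; python3 -c "
from h import *
plan(dw(0,-55,88))"
```

```text
t: 10.7
ee_pos: [633.1, 193.7, 88.2]
orientation: [2.252, 2.185, 0.009]
ft_force: [0.1, -0.6, -0.1]
width: 0.8
grasp_force: 0.0
t 10.7 pos [633.1 193.7  88.2] F [ 0.1 -0.6 -0.1] w 0.8
turn frac [ 0.012 -0.003 -0.   ]
[630.9 120.5  88. ] -> [-0.366 -0.     0.001]
```

```bash
python3 -m jog '-0.04 0 0 0 0 0 1;-0.08 0 0 0 0 0 1;-0.11 0 0 0 0 0 1'; python3 - <<'E'
from h import *
plan(dw(0,-55,88))
im=get_image("top");cv2.imwrite("pics/s4.png",cv2.resize(im[160:250,160:290,::-1],None,fx=5,fy=5))
E
```

```text
t: 11.0
ee_pos: [632.9, 172.3, 88.5]
orientation: [2.251, 2.186, 0.011]
ft_force: [0.7, 1.9, 2.0]
width: 0.6
grasp_force: 1.1
t 11.0 pos [632.9 172.3  88.5] F [0.7 1.9 2. ] w 0.6
turn frac [ 0.014 -0.004  0.001]
[630.9 120.5  88. ] -> [-0.259 -0.003  0.002]
```

View pics/s4.png

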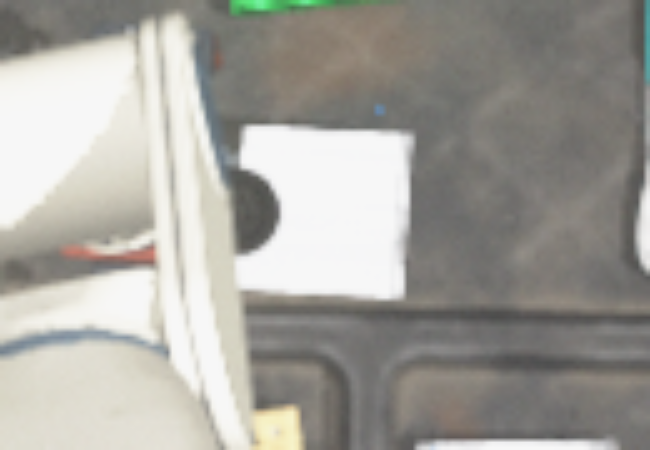

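The cap (edge at (278,210)) is emerging centrally onto the shelf. I'll push it the rest of the way.

```bash
python3 -m jog '-0.05 -0.002 0 0 0 0 1;-0.1 -0.002 0 0 0 0 1;-0.15 -0.002 0 0 0 0 1;-0.19 -0.002 0 0 0 0 1;-0.23 -0.003 0 0 0 0 1;-0.26 -0.003 0 0 0 0 1;-0.27 -0.003 0 0 0 0 1;-0.27 -0.003 0 0 0 0 1'; python3 -m jog '0 0 -0.1 0 0 0 1;0 0 -0.3 0 0 0 1;0 0 -0.5 0 0 0 0;0.3 0 -0.6 0 0 0 -1;0.6 0 -0.6 0 0 0 -1;0.8 0 -0.6 0 0 0 -1;0.8 0 -0.6 0 0 0 -1'; python3 - <<'E'
from h import *
im=get_image("top");cv2.imwrite("pics/s5.png",cv2.resize(im[160:250,160:290,::-1],None,fx=5,fy=5))
a=im[170:230,207:250].max(2)<110
u=np.argwhere(a);print(len(u),u.mean(0)+[170,207])
v=(u.mean(0)+[170,207])[::-1]
# largest dark blob
n,l,st,c=cv2.connectedComponentsWithStats(a.astype(np.uint8))
for k in range(1,n):
    if st[k,4]>80: p=c[k]+[207,170]; print(st[k],p,ray("top",*p,74),px("top",dw(0,-90,74)))
plan(dw(0,-90,190))
print([(w("top",d["xyz"]),d["confidence"]) for t in("cap_top","shelf_mid") for d in pinpoint(t,"top")])
get_image("side");print([(w("side",d["xyz"]),d["confidence"]) for t in("cap_top","shelf_mid") for d in pinpoint(t,"side")])
E
```

```text
t: 11.85
ee_pos: [630.0, 118.6, 87.8]
orientation: [2.252, 2.186, 0.008]
ft_force: [0.3, -0.4, 0.2]
width: 0.3
grasp_force: 0.0
t: 12.55
ee_pos: [633.9, 283.8, 208.9]
orientation: [2.247, 2.191, 0.013]
ft_force: [0.1, -0.9, 0.0]
width: 36.5
grasp_force: 0.0
1256 [202.8861465  231.40684713]
[  0   0  43  50 673] [235.53491828 188.72659733] [671.0090659   51.62571495  74.        ] [223.84408318 202.05491939]
[  0  33  43  27 576] [226.84375    219.11284722] [578.8612216   74.94774689  74.        ] [223.84408318 202.05491939]
t 12.6 pos [633.7 283.4 208.5] F [-0.1  0.8 -0.3] w 40.8
turn frac [ 0.013 -0.006  0.01 ]
[629.8  85.5 190. ] -> [-0.99   0.004  0.089]
[(array([605.21375224,  89.87830085,  62.06857958]), 0.74), (array([628.71383186,  95.49349689,  59.95296351]), 0.6)]
[(array([635.38777656,  92.27198046,  58.26925767]), 0.87)]
```

View pics/s5.png

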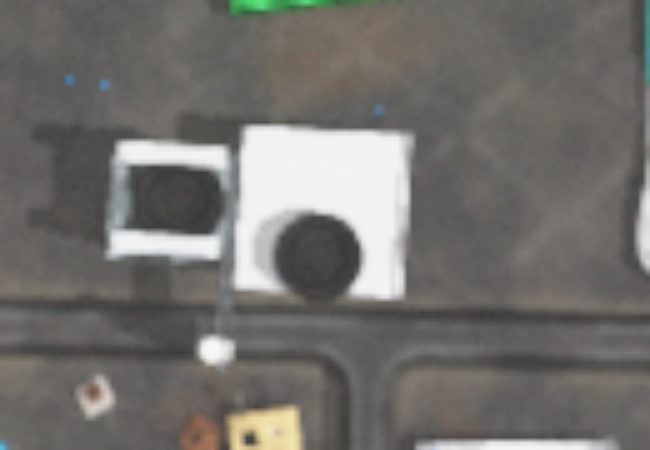

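The cap lies flat on the shelf at crop (318,256), drifted about 26 mm towards -x but still supported. The next cap has risen, at (175,200). Now an accurate position for it.

```bash
python3 - <<'E'
from h import *
im=get_image("top");g=cv2.cvtColor(im,cv2.COLOR_RGB2GRAY)[195:222,210:237]
b=cv2.resize((g),None,fx=4,fy=4,interpolation=cv2.INTER_CUBIC)
m=(b<95).astype(np.uint8);n,l,st,c=cv2.connectedComponentsWithStats(m)
k=1+np.argmax(st[1:,4]);print(st[k]/4,n);p=c[k]/4+[210,195]
(cc,r)=cv2.minEnclosingCircle(np.argwhere(l==k)[:,::-1].astype(np.float32));q=np.array(cc)/4+[210,195];print(p,q,r/4)
for v in(p,q):
    W=ray("top",*v,77);print(W,R.from_euler("z",-D[2]).apply(W-[D[0],D[1],0]))
get_image("side")
for n in("top","side"):print([(w(n,d["xyz"]),d["confidence"]) for d in look_for("cap_top",n)])
plan((W[0],W[1],190),(W[0],W[1],80))
E
```

```text
[   0.      8.25   27.     18.75 1019.75] 2
[223.48529051 212.80160579] [223.375      217.23986435] 14.11497974395752
[597.32271675  85.36501207  77.        ] [-32.45781061 -91.14959043  77.        ]
[584.07502014  85.26786616  77.        ] [-45.69663226 -91.64406391  77.        ]
[(array([606.04979111,  90.34507708,  76.52206217]), 0.76)]
[(array([604.16387109,  94.91545154,  75.0305162 ]), 0.83), (array([626.53631867, 178.00317157,  60.79800521]), 0.36)]
t 13.05 pos [634.4 277.5 208.4] F [ 0.3  0.1 -1. ] w 77.1
turn frac [ 0.012 -0.004 -0.001]
[584.1  85.3 190. ] -> [-0.968 -0.222  0.089]
[584.1  85.3  80. ] -> [-0.969 -0.226  0.639]
```

```bash
python3 -m jog '-0.25 -0.1 0 0 0 0 -1;-0.5 -0.17 0 0 0 0 -1;-0.75 -0.17 0 0 0 0 -1;-0.95 -0.17 0 0 0 0 -1;-0.95 -0.17 0.1 0 0 0 -1;-0.95 -0.17 0.1 0 0 0 -1;-0.95 -0.17 0.1 0 0 0 -1'; python3 -c "
from h import *
plan((604,87,100),(604,87,80.5))"
```

```text
t: 13.75
ee_pos: [594.7, 89.7, 187.8]
orientation: [2.252, 2.186, 0.008]
ft_force: [-0.4, 0.4, 0.5]
width: 88.0
grasp_force: 0.0
t 13.75 pos [594.7  89.7 187.8] F [-0.4  0.4  0.5] w 88.0
turn frac [ 0.011 -0.004  0.   ]
[604  87 100] -> [-0.013  0.045  0.439]
[604.   87.   80.5] -> [-0.013  0.044  0.537]
```

```bash
python3 -m jog '-0.013 0.045 0.05 0 0 0 -1;-0.013 0.045 0.25 0 0 0 -1;-0.013 0.045 0.42 0 0 0 -1;-0.013 0.045 0.5 0 0 0 -1;-0.013 0.045 0.53 0 0 0 -1;-0.013 0.045 0.53 0 0 0 -1;-0.013 0.045 0.53 0 0 0 -1'; python3 -c "
from h import *
plan((604,87,80.5))"
```

```text
t: 14.45
ee_pos: [605.5, 87.5, 83.1]
orientation: [2.25, 2.186, 0.012]
ft_force: [-0.3, 0.1, -0.7]
width: 87.8
grasp_force: 0.0
t 14.45 pos [605.5  87.5  83.1] F [-0.3  0.1 -0.7] w 87.8
turn frac [ 0.016 -0.005  0.002]
[604.   87.   80.5] -> [-0.003 -0.007  0.013]
```

```bash
python3 -m jog '0 -0.005 0.01 0.012 0 0 -1;0 -0.005 0.01 0.012 0 0 0.4;0 -0.005 0.01 0.012 0 0 1;0 -0.005 0.01 0.012 0 0 1;0 -0.005 0.01 0.012 0 0 1;0 -0.005 0.01 0.012 0 0 1;0 -0.005 0.01 0.012 0 0 1;0 -0.005 0.01 0.012 0 0 1'; python3 -m jog '0 0 0 0 0 0 1;0 0 -0.02 0 0 0 1;0 0 -0.1 0 0 0 1;0 0 -0.3 0 0 0 1;0 0 -0.5 0 0 0 1;0 0 -0.5 0 0 0 1'; python3 -c "
from h import *
plan((433,-39.5,185))"
```

```text
t: 15.25
ee_pos: [603.4, 87.2, 79.9]
orientation: [-2.253, -2.188, -0.002]
ft_force: [-0.6, -0.5, 0.6]
width: 51.3
grasp_force: 30.0
t: 15.85
ee_pos: [607.0, 87.5, 186.6]
orientation: [2.25, 2.185, 0.016]
ft_force: [0.9, 0.7, 0.0]
width: 51.0
grasp_force: 30.0
t 15.85 pos [607.   87.5 186.6] F [0.9 0.7 0. ] w 51.0
turn frac [ 0.02  -0.007  0.002]
[433.  -39.5 185. ] -> [-0.66  -0.851 -0.003]
```

Grip is 30 N at width 51. I'll move over the tray and look.

```bash
python3 -m jog '-0.15 -0.2 0 0.01 0 0 1;-0.3 -0.4 0 0.01 0 0 1;-0.45 -0.6 0 0.01 0 0 1;-0.6 -0.78 0 0.01 0 0 1;-0.66 -0.85 0 0.01 0 0 1;-0.66 -0.85 0 0.01 0 0 1;-0.66 -0.85 0 0.01 0 0 1'; python3 - <<'E'
from h import *
plan((433,-39.5,60),(433,-39.5,25))
im=get_image("side");cv2.imwrite("pics/s6.png",cv2.resize(im[130:250,250:410,::-1],None,fx=4,fy=4))
print([(w("side",d["xyz"]),d["confidence"]) for d in pinpoint("cap_top","side")])
E
```

```text
t: 16.55
ee_pos: [431.1, -40.0, 180.2]
orientation: [-2.252, -2.185, 0.001]
ft_force: [-0.1, 0.1, -0.4]
width: 51.3
grasp_force: 30.0
t 16.55 pos [431.1 -40.  180.2] F [-0.1  0.1 -0.4] w 51.3
turn frac [-0.005 -0.004 -0.   ]
[433.  -39.5  60. ] -> [0.001 0.011 0.601]
[433.  -39.5  25. ] -> [0.001 0.011 0.776]
[(array([431.75331124, -41.33131956, 159.14850607]), 0.62)]
```

View pics/s6.png

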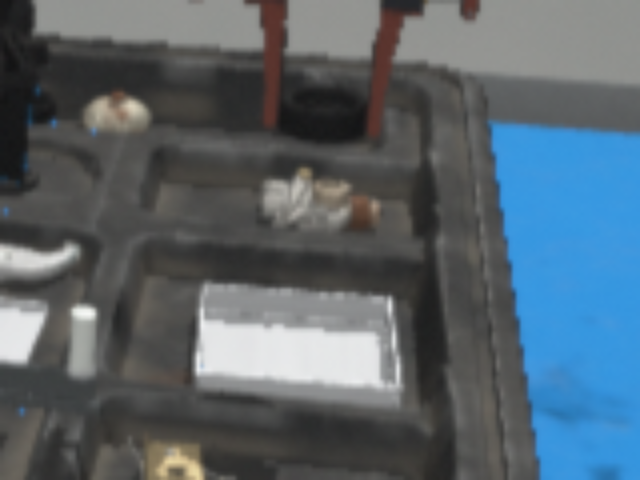

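The cap is held level between the fingers at (325,112), above the tray at (300,340). Lowering.

```bash
python3 -m jog '0 0.008 0.2 0 0 0 1;0 0.008 0.4 0 0 0 1;0 0.008 0.55 0 0 0 1;0 0.008 0.65 0 0 0 1;0 0.008 0.7 0 0 0 1;0 0.008 0.7 0 0 0 1;0 0.008 0.7 0 0 0 1'; python3 -c "
from h import *
plan((433,-39.5,24))"
```

```text
t: 17.35
ee_pos: [431.3, -39.4, 39.9]
orientation: [-2.25, -2.186, 0.003]
ft_force: [0.4, -1.0, -0.4]
width: 51.3
grasp_force: 30.0
t 17.35 pos [431.3 -39.4  39.9] F [ 0.4 -1.  -0.4] w 51.3
turn frac [-0.009 -0.004  0.003]
[433.  -39.5  24. ] -> [-0.     0.009  0.079]
```

```bash
python3 -m jog '0 0.005 0.03 0 0 0 1;0 0.005 0.055 0 0 0 1;0 0.005 0.065 0 0 0 1;0 0.005 0.065 0 0 0 1;0 0.005 0.065 0 0 0 1'; python3 -m jog '0 0 0.005 0 0 0 1;0 0 0.01 0 0 0 1;0 0 0.01 0 0 0 1'
```

```text
t: 17.85
ee_pos: [431.4, -39.7, 26.6]
orientation: [-2.25, -2.185, 0.003]
ft_force: [-0.4, 1.1, -0.4]
width: 51.1
grasp_force: 30.0
t: 18.15
ee_pos: [431.3, -39.7, 24.5]
orientation: [-2.25, -2.185, 0.003]
ft_force: [1.0, 0.0, -0.5]
width: 51.1
grasp_force: 30.0
```

```bash
python3 -m jog '0 0 0.005 0 0 0 1;0 0 0.01 0 0 0 1;0 0 0.01 0 0 0 1'; python3 -m jog '0 0 0 0 0 0 0.1;0 0 0 0 0 0 -0.4;0 0 0 0 0 0 -0.6;0 0 0 0 0 0 -0.6;0 0 0 0 0 0 -0.6;0 0 0 0 0 0 -0.6;0 0 0 0 0 0 -0.6'
```

```text
t: 18.45
ee_pos: [431.4, -39.7, 22.8]
orientation: [-2.25, -2.185, 0.003]
ft_force: [-1.2, 0.5, 4.5]
width: 50.7
grasp_force: 30.0
t: 19.15
ee_pos: [431.4, -39.7, 22.5]
orientation: [-2.25, -2.185, 0.003]
ft_force: [0.2, 0.1, -0.1]
width: 70.5
grasp_force: 0.0
```

Touched down (4.5 N) and released. Lifting clear, then over to the knob's far side (own -x).

```bash
python3 -m jog '0 0 -0.05 0 0 0 -0.6;0 0 -0.15 0 0 0 -0.6;0 0 -0.35 0 0 0 0;0 0 -0.55 0 0 0 1;0 0 -0.75 0 0 0 1;0 0 -0.8 0 0 0 1;0 0 -0.8 0 0 0 1'; python3 - <<'E'
from h import *
plan(dw(-125,-35.5,185),dw(-125,-35.5,111))
for n in("top","side"):
    get_image(n)
    for t in("cap_top","gate_knob","tray"):print(n,t,[(w(n,d["xyz"]),d["confidence"]) for d in pinpoint(t,n)])
E
```

```text
t: 19.85
ee_pos: [433.3, -40.1, 184.5]
orientation: [-2.252, -2.188, -0.001]
ft_force: [0.1, -0.3, -0.6]
width: 33.8
grasp_force: 0.0
t 19.85 pos [433.3 -40.1 184.5] F [ 0.1 -0.3 -0.6] w 33.8
turn frac [-0.001 -0.003  0.002]
[506.5 143.8 185. ] -> [ 0.93   0.339 -0.001]
[506.5 143.8 111. ] -> [0.929 0.339 0.369]
top cap_top []
top gate_knob [(array([545.27274764, 144.42588496, 116.18851153]), 0.56)]
top tray [(array([433.10502546, -37.81910536,   2.21142785]), 0.85), (array([ 8.30635967e+02,  9.91740626e+01, -7.88989107e-01]), 0.67), (array([633.82474221,  94.0871816 ,  58.48297279]), 0.39)]
side cap_top [(array([ 4.27244470e+02, -2.68575519e+02, -2.99554337e-01]), 0.6), (array([430.85167418, -40.13458036,   4.00107662]), 0.58), (array([637.48814543, 174.55067896,  -1.08008288]), 0.25)]
side gate_knob [(array([547.38490375, 140.73931259, 118.7118924 ]), 0.63)]
side tray [(array([437.75897174, -39.30981251,   1.14643156]), 0.98), (array([833.99714119,  88.97172681,   2.83751035]), 0.89)]
```

```bash
python3 -m jog '0.25 0.09 0 0 0 0 1;0.5 0.18 0 0 0 0 1;0.75 0.27 0 0 0 0 1;0.92 0.335 0 0 0 0 1;0.92 0.335 0 0 0 0 1;0.925 0.335 0.15 0 0 0 1;0.925 0.335 0.34 0 0 0 1;0.925 0.335 0.36 0 0 0 1'; python3 -m jog '0 0 0 0 0 0 1;0 0 0 0 0 0 1' >/dev/null; python3 -c "
from h import *
plan((543,142.5,111),(588,141,111))"
```

```text
t: 21.05
ee_pos: [500.8, 141.9, 106.7]
orientation: [-2.247, -2.182, 0.015]
ft_force: [-0.5, -0.1, -0.1]
width: 0.7
grasp_force: 0.0
t 21.25 pos [504.9 142.9 111.6] F [ 0.3 -0.5  0.8] w 0.6
turn frac [-0.008 -0.004  0.001]
[543.  142.5 111. ] -> [0.004 0.191 0.002]
[588 141 111] -> [0.003 0.416 0.001]
```

```bash
python3 -m jog '0 0.08 0 0 0 0 1;0 0.16 0 0 0 0 1;0 0.24 0 0 0 0 1;0 0.31 0 0 0 0 1;0.002 0.37 0 0 0 0 1;0.002 0.4 0 0 0 0 1;0.002 0.4 0 0 0 0 1;0.002 0.4 0 0 0 0 1';python3 -m jog '0 0.01 0 0 0 0 1;0 0.02 0 0 0 0 1;0 0.02 0 0 0 0 1'; python3 -m jog '0 0.01 0 0 0 0 1;0 0.02 0 0 0 0 1;0 0.02 0 0 0 0 1'
```

```text
t: 22.05
ee_pos: [584.1, 141.2, 110.4]
orientation: [-2.25, -2.185, 0.003]
ft_force: [0.4, -0.5, -1.3]
width: 0.6
grasp_force: 0.0
t: 22.35
ee_pos: [588.1, 141.1, 110.1]
orientation: [-2.25, -2.185, 0.004]
ft_force: [0.0, 0.4, 0.3]
width: 0.8
grasp_force: 0.4
t: 22.65
ee_pos: [592.4, 141.0, 110.1]
orientation: [-2.25, -2.185, 0.003]
ft_force: [-0.7, -0.2, 0.2]
width: 0.6
grasp_force: 0.3
```

```bash
python3 -m jog '0 0.01 0 0 0 0 1;0 0.015 0 0 0 0 1;0 0.015 0 0 0 0 1'; python3 -m jog '0 0.01 0 0 0 0 1;0 0.015 0 0 0 0 1;0 0.015 0 0 0 0 1'
```

```text
t: 22.95
ee_pos: [595.4, 140.8, 110.0]
orientation: [-2.25, -2.185, 0.003]
ft_force: [-0.3, -0.4, -0.7]
width: 0.3
grasp_force: 0.4
t: 23.25
ee_pos: [597.7, 140.8, 110.0]
orientation: [-2.249, -2.185, 0.005]
ft_force: [-4.4, 0.9, 2.5]
width: 0.6
grasp_force: 2.2
```

```bash
python3 - <<'E'
from h import *
for n in("side","top"):
    get_image(n);print(n,[(w(n,d["xyz"]),d["confidence"]) for d in pinpoint("gate_knob",n)])
E
```

```text
side [(array([612.49930949, 137.81829106, 117.47020079]), 0.61)]
top []
```

```bash
python3 -m jog '0 0.008 0 0 0 0 1;0 0.01 0 0 0 0 1;0 0.01 0 0 0 0 1'; python3 -m jog '0 -0.05 0 0 0 0 1;0 -0.1 0 0 0 0 1;0 -0.15 -0.2 0 0 0 1;0 -0.3 -0.4 0 0 0 1;0 -0.5 -0.5 0 0 0 1;0 -0.7 -0.5 0 0 0 1;0 -0.7 -0.5 0 0 0 1'; python3 - <<'E'
from h import *
ims=[get_image(n) for n in("top","side")]
a=cv2.resize(ims[0][160:300,150:300,::-1],(560,520));b=cv2.resize(ims[1][190:290,180:380,::-1],None,fx=2.8,fy=2.8)
cv2.imwrite("pics/e.png",a);cv2.imwrite("pics/e2.png",b)
for t in("gate_knob","cap_top"):print([(w("side",d["xyz"]),d["confidence"]) for d in pinpoint(t,"side")])
E
```

```text
t: 23.75
ee_pos: [597.9, 140.7, 110.0]
orientation: [-2.248, -2.183, 0.009]
ft_force: [-11.7, 1.6, 9.4]
width: 0.7
grasp_force: 6.0
t: 24.45
ee_pos: [456.3, 144.2, 211.1]
orientation: [-2.248, -2.186, 0.005]
ft_force: [-0.0, 0.1, 0.4]
width: 0.6
grasp_force: 0.0
[(array([614.23708406, 139.31143377, 116.09518645]), 0.69), (array([639.08742876, 173.56632252,  -1.0223313 ]), 0.67)]
[(array([432.76063294, -40.27950404,   1.65269982]), 0.76)]
```

View pics/e2.png

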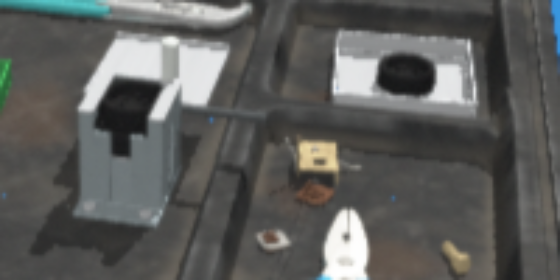

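The cap lies flat in the steel tray at (405,75). The gate is shut, with the knob at (172,60) back where it began, and the next cap is in the mouth at (133,100). The robot is clear of everything.

```bash
python3 -m jog '0 0 0 0 0 0 1;0 0 0 0 0 0 1'; python3 -c "
from workcell import *
print(close_job())"
```

```text
t: 24.85
ee_pos: [461.6, 144.5, 210.4]
orientation: [-2.25, -2.185, 0.004]
ft_force: [-0.9, -0.0, 0.4]
width: 0.6
grasp_force: 0.0
the job is handed in; nothing more can be done
None
```

The job is handed in at about 25 s of the 58 s allowed: the top cap is flat in the steel tray, the next cap is up in the mouth, and the gate is pushed shut to its stop; `close_job()` gave no verdict, so this rests on the last picture and the force readings.

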